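Feel along the marked rim of a saw blade

ROBOT

A 6-joint arm with a two-finger parallel gripper is mounted at the origin on the work surface. World frame = base frame: x ahead of the robot, y to its left, z up, the work surface at z = 0. Lengths are in m, angles in rad, forces in N, time in s.
With the tool pointing down it reaches from about 0.4 to 0.825 m from the base axis. Payload 7 kg.
Tool frame: the origin (TCP) lies on the centre line of the jaws, within the pads' length; the fingertips stand 22 mm ahead of it and the grasp point (between the pads) lies 3 mm ahead of it (arm.tcp_to_tips is the distance from the TCP to the fingertips, in m); z points along the fingers, y is the line along which they close (so a half turn about z gives the same grasp; the last joint's range is limited). The gripper opens to 88 mm and grips with 3 to 60 N. Pads are 19 mm wide; open, the fingers measure 130 mm over their backs; the gripper's body (78 mm by 193 mm) begins 47 mm behind the grasp point.
Start: joints at [-0.874, 0.359, 0.012, 0, -1.224, -0.288], TCP at [0.268, -0.619, 0.249] pointing down, gripper open.
Joint ranges: [-3.07, 3.07], [-1.43, 2.12], [-1.02, 1.25], [-3.03, 1.67], [-3.05, -0], [-3.03, 3.03]. Speed limits (rad/s): [2.39, 2.39, 3.01, 3.14, 3.14, 3.14].

INTERFACE

Orientations are given as [roll, pitch, yaw] about the fixed x, y, z axes, in that order (R = Rz(yaw) Ry(pitch) Rx(roll)).
In Python, from station import arm gives the robot as it stands.
- The arm moves only by the tool jog_arm, never from a script. Its argument "targets" is a list of rows, each an object of numbers: "dx", "dy", "dz": the shift along the tool's x, y, z in mm; "rx", "ry", "rz": the turn, a rotation vector about the tool's x, y, z in rad; "gripper": the closure, from 0 (fully open) to 1 (shut). In form: [{"dx": .., "dy": .., "dz": .., "rx": .., "ry": .., "rz": .., "gripper": ..}, ...]. A call has exactly 8 rows; each row is the pose to reach, as a shift and turn from the pose commanded when the call began, along the tool's axes at that moment; what a row does not reach only later rows make up. A row lasts 1/12 s, in which the tool goes at most 41.7 mm and 7.16 degrees, less where a joint would pass 70% of its speed; a pose out of reach is approached as far as the arm can. A call with a gripper value outside its range is refused whole. The fingers move at their own pace and stop on an object; "force" is the grip in N (left out, the last holds). Time passes only in rows, so rows that repeat a pose let the fingers close, or fill a call up. It gives the time, the measured TCP pose, the force, the opening and the grip force at its end, in the units of the state.
- arm.get_state(): the state, without advancing time (a new reading comes with each control period).
- arm.grab_frame(name): name is "scene" or "top"; returns a dict with "frame" (400x640x3 uint8, red, green, blue), "z_map" (400x640 float32, m along the optical axis (not along the pixel's ray), 0 where there is no reading), "fx", "fy", "cx", "cy" (pixels), "view" (4x4, takes a point from world to camera coordinates). Camera axes: x right, y down, z forward; pixel columns grow to the right and rows downward; lengths in m; the calibration is good to about 2 mm. A picture is of the moment at which its call begins.
- arm.job_done(): hands the job in; it is judged then, once.
The state is a dict: "t": time; "q": joint angles; "qd": joint speeds; "joint_efforts": joint torques, N m; "eef_pos": TCP position; "ee_rot": TCP orientation; "force": force on the tool from outside, world axes, zero at the start; "moment": the same for the moment, N m; "width": finger opening in m; "gripper_force": force on a finger pad.
Only numpy, scipy, OpenCV 4.12 (cv2) and the standard library are available. Lean on these libraries where they do the work, as an engineer would, in place of code of your own. Each camera call takes 0.05 s, during which the arm holds its last target. There are 200 camera calls.

TASK

Check the marked part of the diamond blade's rim by feel: go lightly with the fingertips along the six brass-coloured segments beside the yellow stripes, from the green dot round to the blue dot, touching each segment in turn. The blade floats on a sprung table: let it give a little, but do not push it down to its stop, lift it, or press hard. Then take the hand away, and leave the nut on the spindle and everything else on the bench where it is.

Things in the scene. Friction and masses are not known exactly. Their poses are not given: they have to be found in the camera images.
- stand: inspection stand, fixed to the bench: red square foot 170 x 170 mm and 22 mm high with a grey column; it carries, level, a 230 mm diamond saw blade on a sprung table. Origin: centre of the foot's underside, on the bench; z up through the blade's centre. It stands at any yaw.
- seat (a joint): the sprung table with the clamped blade: 0 m floating at rest, positive as it is pushed straight down (20 mm to the lower stop), negative as it is pulled up (10 mm to the upper stop). It stays level wherever it is pushed and springs back: 0.4 N per mm, plus a light damping of about 30 N per m/s. The blade does not turn. Shut fingers fit on one segment at a time; open fingers may touch two or more at once.
- seat_top (a point): centre of the blade, on the upper face of its steel core (disc, radius 103 mm, 70 mm above the bench at rest). A 13 mm thick steel spindle rises 28 mm here, with the black nut lying loosely round it.
- segment_1 (a point): first (at the green dot) marked rim segment: brass-coloured block, 44 mm along the rim, 11 mm wide radially; its top is 2 mm above the core, 72 mm above the bench at rest. The point is the centre of its top face, 109 mm from the blade's centre. The next segment lies 30 degrees on, anticlockwise seen from above (gap 12 mm). Yellow stripe on the core beside it, with a 22 mm green dot.
- segment_2 (a point): second marked rim segment: brass-coloured block, 44 mm along the rim, 11 mm wide radially; its top is 2 mm above the core, 72 mm above the bench at rest. The point is the centre of its top face, 109 mm from the blade's centre. The next segment lies 30 degrees on, anticlockwise seen from above (gap 12 mm). Yellow stripe on the core beside it.
- segment_3 (a point): third marked rim segment: brass-coloured block, 44 mm along the rim, 11 mm wide radially; its top is 2 mm above the core, 72 mm above the bench at rest. The point is the centre of its top face, 109 mm from the blade's centre. The next segment lies 30 degrees on, anticlockwise seen from above (gap 12 mm). Yellow stripe on the core beside it.
- segment_4 (a point): fourth marked rim segment: brass-coloured block, 44 mm along the rim, 11 mm wide radially; its top is 2 mm above the core, 72 mm above the bench at rest. The point is the centre of its top face, 109 mm from the blade's centre. The next segment lies 30 degrees on, anticlockwise seen from above (gap 12 mm). Yellow stripe on the core beside it.
- segment_5 (a point): fifth marked rim segment: brass-coloured block, 44 mm along the rim, 11 mm wide radially; its top is 2 mm above the core, 72 mm above the bench at rest. The point is the centre of its top face, 109 mm from the blade's centre. The next segment lies 30 degrees on, anticlockwise seen from above (gap 12 mm). Yellow stripe on the core beside it.
- segment_6 (a point): sixth and last (at the blue dot) marked rim segment: brass-coloured block, 44 mm along the rim, 11 mm wide radially; its top is 2 mm above the core, 72 mm above the bench at rest. The point is the centre of its top face, 109 mm from the blade's centre. The next segment lies 30 degrees on, anticlockwise seen from above (gap 12 mm). Yellow stripe on the core beside it, with a 22 mm blue dot.
- nut: bystander: black clamping nut, ring 42 mm across, 14 mm high, lying loose round the spindle at the blade's centre; origin at the centre of its underside
- cutter: bystander: copper-coloured tube cutter, 68 mm across, 75 mm high, standing; origin under its centre
- spray: bystander: spray can, 54 mm across, 150 mm high; origin under its centre
- jar: bystander: jar with yellow cap, 64 mm across, 70 mm high; origin under its centre
- wrench: bystander: steel wrench 180 mm long lying along its x axis
- driver: bystander: screwdriver 200 mm long lying along its x axis
- tray: bystander: loose blue tray 100 x 140 x 50 mm; origin under its centre
- flange: bystander: aluminium disc 76 mm across, 12 mm high; origin under its centre
Things that resemble listed ones, but are neither listed nor needed, are in the scene too. What is shaped like the stand but brown or orange is not meant.

How it is judged:
By the outcome, as a careful person would: the job done as asked, in the order asked, and still so for the second after the job is handed in, with the robot touching nothing.
It also fails if it takes over 45 s, if anything falls off the work surface, if the arm or the gripper's body presses on something with over 40 N, if the wrist force passes 120 N, or if a joint passes its speed limit or range.

## Working session

There is one attempt and no reset: what is moved stays moved. The work goes in short steps, Python scripts to look and compute and a tool call to move; the robot and the scene stay as the last step left them, time stands still between calls to the robot, and variables do not carry over. Pictures are saved under pics/ and viewed, at most 10 in all, crops included, and the job is handed in when it is done.

Besides the shell and the picture viewer there is one more tool, called by a JSON object that holds its "name" and its "arguments". jog_arm: Moves the arm, as the interface text tells. Its arguments: {"type":"object","properties":{"targets":{"type":"array","items":{"type":"object","properties":{"dx":{"type":"number"},"dy":{"type":"number"},"dz":{"type":"number"},"rx":{"type":"number"},"ry":{"type":"number"},"rz":{"type":"number"},"gripper":{"type":"number"}}}},"force":{"type":"number"}},"required":["targets"]}

```bash
mkdir -p pics
cat > h.py <<'E'
import numpy as np, cv2
from station import arm
def grab(n):
    f=arm.grab_frame(n); return f
def world(f,u,v,z=None):
    V=np.array(f["view"]); R=V[:3,:3]; c=-R.T@V[:3,3]
    d=R.T@np.array([(u-f["cx"])/f["fx"],(v-f["cy"])/f["fy"],1.])
    if z is None:
        return c+d*f["z_map"][int(round(v)),int(round(u))]
    return c+d*(z-c[2])/d[2]
E
python3 - <<'E'
from h import *
for n in("top","scene"):
    f=grab(n); cv2.imwrite(f"pics/{n}0.png",cv2.cvtColor(f["frame"],cv2.COLOR_RGB2BGR)); np.savez(f"{n}0.npz",**f)
print(arm.get_state())
E
```

```text
{'t': 0.1, 'q': array([-8.73880691e-01,  3.59304940e-01,  1.11546483e-02, -3.01979953e-04,
       -1.22410140e+00, -2.88093951e-01]), 'qd': array([-0.00146305, -0.00167616,  0.00199454,  0.00222259,  0.00094474,
        0.00026567]), 'joint_efforts': array([-8.67390772e-04, -5.84162343e+01,  2.93750632e+01,  7.01559216e+00,
        1.01276266e-02, -6.62409366e-05]), 'eef_pos': array([ 0.26814319, -0.61901452,  0.24772603]), 'ee_rot': array([ 3.14011660e+00, -1.41346959e-04, -2.73287368e+00]), 'force': array([-0.2146757 , -0.27123083,  0.01776028]), 'moment': array([ 0.04779615,  0.02795892, -0.03135958]), 'gripper_force': 0.0, 'width': 0.08763030979840036}
```

View pics/top0.png

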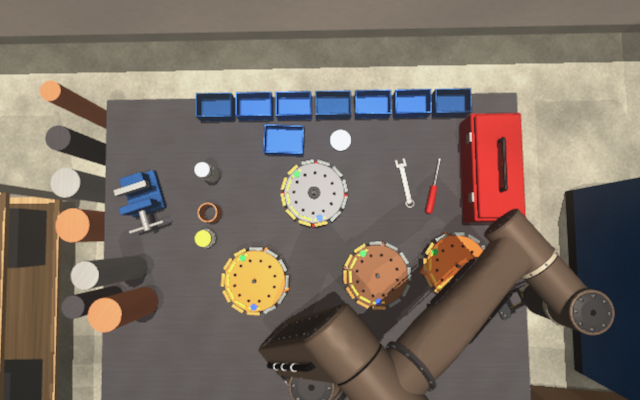

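View pics/scene0.png

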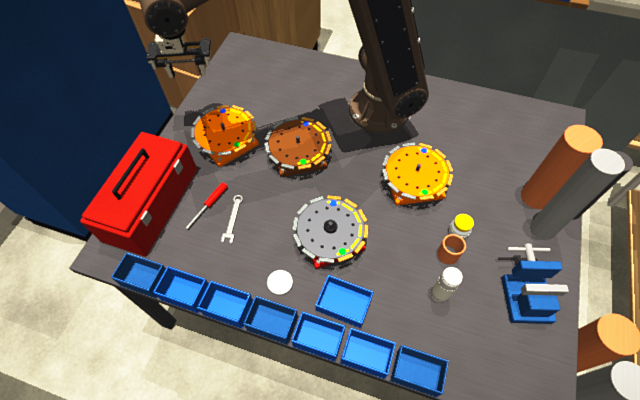

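Run:
```python
from h import *
for n,(u0,u1,v0,v1) in {"top":(270,360,150,236),"scene":(285,378,188,275)}.items():
    f=dict(np.load(f"{n}0.npz")); im=f["frame"]; crop=im[v0:v1,u0:u1]
    hsv=cv2.cvtColor(crop,cv2.COLOR_RGB2HSV)
    def cen(m):
        k,l,s,c=cv2.connectedComponentsWithStats(m.astype(np.uint8)); i=1+np.argmax(s[1:,4]); return c[i]+[u0,v0],s[i,4]
    for nm,lo,hi in(("green",45,75),("blue",100,125)):
        m=(hsv[...,0]>=lo)&(hsv[...,0]<=hi)&(hsv[...,1]>110)&(hsv[...,2]>90)
        c,a=cen(m); print(n,nm,c,a,"plane",world(f,*c,.07),"depth",world(f,*c))
    # core by height: points in 64..76mm
    vv,uu=np.mgrid[v0:v1,u0:u1]
    P=np.array([world(f,u,v) for u,v in zip(uu.ravel(),vv.ravel())]); 
    k=(P[:,2]>.062)&(P[:,2]<.08); mask=k.reshape(uu.shape)
    ct=max(cv2.findContours(mask.astype(np.uint8),0,1)[0],key=cv2.contourArea).reshape(-1,2)+[u0,v0]
    Q=np.array([world(f,*p,.071)[:2] for p in ct]).astype(np.float32)
    (cx,cy),r=cv2.minEnclosingCircle(Q); A=np.c_[Q,np.ones(len(Q))]; s=np.linalg.lstsq(A,(Q**2).sum(1),rcond=None)[0]
    print(n,"circ",cx,cy,r,"lsq",s[:2]/2,np.sqrt(s[2]+(s[:2]**2).sum()/4),"med z",np.median(P[k,2]))
    cv2.imwrite(f"pics/{n}crop.png",cv2.cvtColor(cv2.resize(crop,None,fx=6,fy=6,interpolation=2),cv2.COLOR_RGB2BGR))
```

```text
top green [296.14285714 173.80952381] 21 plane [0.65360343 0.04901295 0.07      ] depth [0.65295137 0.04866884 0.07499549]
top blue [287.09243697 151.33613445] 119 plane [0.73264301 0.07951419 0.07      ] depth [0.74484359 0.08548402 0.00184745]
top circ 0.5864351987838745 -0.011574037373065948 0.1163245290517807 lsq [ 0.5865183 -0.0118143] 0.1092829650423485 med z 0.07044944699590161
scene green [342.11627907 250.88372093] 43 plane [0.65223212 0.04973308 0.07      ] depth [0.65551725 0.05043327 0.07711242]
scene blue [332.90909091 202.60606061] 33 plane [ 0.50024479 -0.02748423  0.07      ] depth [ 0.49989883 -0.02758076  0.06941835]
scene circ 0.5870304107666016 -0.008696542121469975 0.11700717359781265 lsq [ 0.58726007 -0.00893887] 0.1102482454572213 med z 0.07203210556490003
```

View pics/topcrop.png

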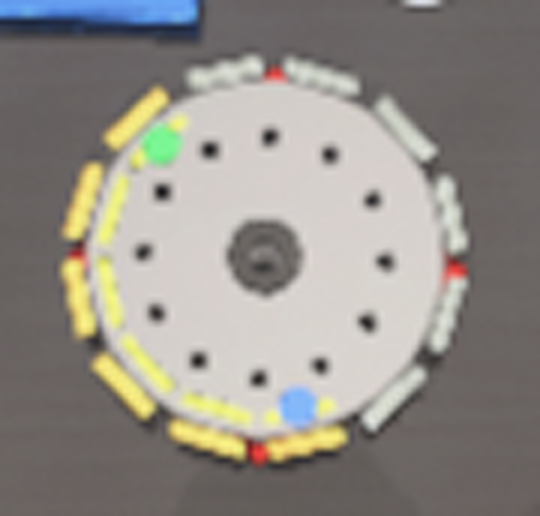

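View pics/scenecrop.png

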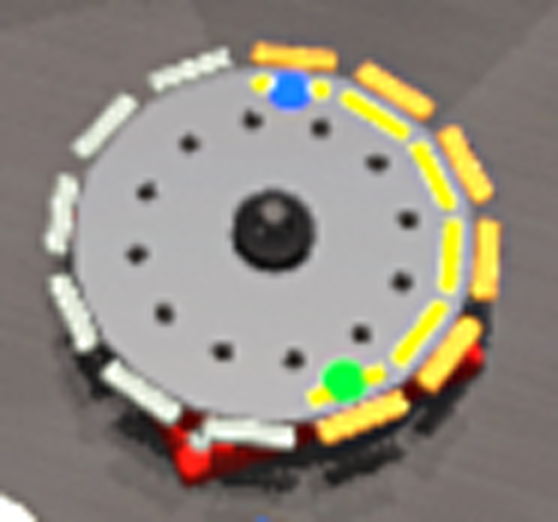

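The real stand is the grey blade on the red foot with the black nut, at top px (314,193) and scene px (330,228). The look-alikes at top px (255,281), (377,275) and (455,262) are orange or brown, so they are ruled out. In the crops the green dot is upper left, the blue dot is at the bottom, and the six brass segments run anticlockwise between them. The green and blue dots lie about 150° apart at a radius of about 89 mm, as expected.

```bash
cat >> h.py <<'E'
C=np.array([.587,-.0102]); TH=np.radians(41.7)
def todo(th,ztip,C=C,R=.109):
    from scipy.spatial.transform import Rotation as Ro
    s=arm.get_state(); T=Ro.from_euler("xyz",s["ee_rot"])
    G=Ro.from_euler("xyz",[np.pi,0,th+np.pi/2])
    p=np.r_[C+R*np.array([np.cos(th),np.sin(th)]),ztip+arm.tcp_to_tips]
    print("d mm",(T.inv().apply(p-s["eef_pos"])*1e3).round(1),"rot",(T.inv()*G).as_rotvec().round(4),"F",s["force"].round(2),"w",s["width"],"tip",s["eef_pos"].round(4),"t",s["t"])
E
python3 - <<'E'
from h import *
f=dict(np.load("top0.npz"))
p=[world(f,319.6,217.4,.07)]; print(p)
# brass centroids in top image
u0,u1,v0,v1=270,360,150,236
big=cv2.resize(f["frame"][v0:v1,u0:u1],None,fx=4,fy=4,interpolation=2); h=cv2.cvtColor(big,cv2.COLOR_RGB2HSV)
m=((h[...,0]>14)&(h[...,0]<32)&(h[...,1]>90)&(h[...,2]>120)).astype(np.uint8)
k,l,s,c=cv2.connectedComponentsWithStats(m)
for i in range(1,k):
    if s[i,4]>40:
        w=world(f,(c[i][0]+.5)/4-.5+u0,(c[i][1]+.5)/4-.5+v0,.072)[:2]-C; print(s[i,4],np.hypot(*w).round(4),np.degrees(np.arctan2(w[1],w[0])).round(1))
todo(TH,.2)
E
```

```text
[array([ 0.50160804, -0.02977161,  0.07      ])]
691 0.1099 41.2
707 0.1093 71.3
272 0.0908 71.2
712 0.1088 101.1
285 0.0902 101.0
283 0.0899 131.9
732 0.1086 131.5
280 0.0898 161.8
758 0.1084 161.9
757 0.1085 -167.9
d mm [-638.1  466.1   26.3] rot [ 1.2000e-03 -1.0000e-03  1.2517e+00] F [-0.21 -0.27  0.02] w 0.08763030979840036 tip [ 0.2681 -0.619   0.2477] t 0.1
```

{"name": "jog_arm", "arguments": {"targets": [{"dx": -30, "dy": 22, "dz": 0, "rz": 0.08, "gripper": 1}, {"dx": -62, "dy": 45, "dz": 0, "rz": 0.16, "gripper": 1}, {"dx": -94, "dy": 68, "dz": 0, "rz": 0.24, "gripper": 1}, {"dx": -126, "dy": 91, "dz": 0, "rz": 0.32, "gripper": 1}, {"dx": -158, "dy": 114, "dz": 0, "rz": 0.4, "gripper": 1}, {"dx": -190, "dy": 137, "dz": 0, "rz": 0.48, "gripper": 1}, {"dx": -222, "dy": 160, "dz": 0, "rz": 0.56, "gripper": 1}, {"dx": -254, "dy": 183, "dz": 0, "rz": 0.62, "gripper": 1}], "force": 5}}

```text
invalid input at $.targets[0]: expected keys dx, dy, dz, rx, ry, rz, gripper
```

```bash
python3 -c "
from h import *
todo(TH,.2)"
```

```text
d mm [-638.1  466.1   26.3] rot [ 1.2000e-03 -1.0000e-03  1.2517e+00] F [-0.21 -0.27  0.02] w 0.08763030979840036 tip [ 0.2681 -0.619   0.2477] t 0.1
```

{"name": "jog_arm", "arguments": {"targets": [{"dx": -30, "dy": 22, "dz": 0, "rx": 0, "ry": 0, "rz": 0.08, "gripper": 1}, {"dx": -62, "dy": 45, "dz": 0, "rx": 0, "ry": 0, "rz": 0.16, "gripper": 1}, {"dx": -94, "dy": 68, "dz": 0, "rx": 0, "ry": 0, "rz": 0.24, "gripper": 1}, {"dx": -126, "dy": 91, "dz": 0, "rx": 0, "ry": 0, "rz": 0.32, "gripper": 1}, {"dx": -158, "dy": 114, "dz": 0, "rx": 0, "ry": 0, "rz": 0.4, "gripper": 1}, {"dx": -190, "dy": 137, "dz": 0, "rx": 0, "ry": 0, "rz": 0.48, "gripper": 1}, {"dx": -222, "dy": 160, "dz": 0, "rx": 0, "ry": 0, "rz": 0.56, "gripper": 1}, {"dx": -254, "dy": 183, "dz": 0, "rx": 0, "ry": 0, "rz": 0.62, "gripper": 1}], "force": 5}}

```text
t: 0.77
eef_pos: [0.429, -0.3486, 0.2484]
ee_rot: [3.141, -0.0, 2.926]
force: [0.9, 0.3, -0.5]
width: 0.0395
gripper_force: 0.0
```

```bash
python3 -c "
from h import *
todo(TH,.2)"
```

```text
d mm [-145.9  452.6   26.4] rot [ 1.000e-04 -3.000e-04  6.274e-01] F [ 0.91  0.32 -0.51] w 0.03950293349883847 tip [ 0.429  -0.3486  0.2484] t 0.7667
```

{"name": "jog_arm", "arguments": {"targets": [{"dx": -11, "dy": 33, "dz": 0, "rx": 0, "ry": 0, "rz": 0.06, "gripper": 1}, {"dx": -22, "dy": 67, "dz": 0, "rx": 0, "ry": 0, "rz": 0.12, "gripper": 1}, {"dx": -33, "dy": 101, "dz": 0, "rx": 0, "ry": 0, "rz": 0.18, "gripper": 1}, {"dx": -44, "dy": 135, "dz": 0, "rx": 0, "ry": 0, "rz": 0.24, "gripper": 1}, {"dx": -55, "dy": 169, "dz": 0, "rx": 0, "ry": 0, "rz": 0.3, "gripper": 1}, {"dx": -66, "dy": 203, "dz": 0, "rx": 0, "ry": 0, "rz": 0.36, "gripper": 1}, {"dx": -77, "dy": 237, "dz": 0, "rx": 0, "ry": 0, "rz": 0.42, "gripper": 1}, {"dx": -88, "dy": 271, "dz": 0, "rx": 0, "ry": 0, "rz": 0.48, "gripper": 1}]}}

```text
t: 1.43
eef_pos: [0.5718, -0.1022, 0.2484]
ee_rot: [-3.141, -0.0, 2.448]
force: [1.2, -0.2, 0.1]
width: 0.0004
gripper_force: 0.0
```

```bash
python3 -c "
from h import *
todo(TH,.13)"
```

```text
d mm [ 31.  188.2  96.4] rot [-0.0002 -0.0003  0.149 ] F [ 1.18 -0.16  0.07] w 0.00035549362529498443 tip [ 0.5718 -0.1022  0.2484] t 1.4333
```

{"name": "jog_arm", "arguments": {"targets": [{"dx": 5, "dy": 32, "dz": 0, "rx": 0, "ry": 0, "rz": 0.03, "gripper": 1}, {"dx": 11, "dy": 66, "dz": 5, "rx": 0, "ry": 0, "rz": 0.06, "gripper": 1}, {"dx": 16, "dy": 98, "dz": 15, "rx": 0, "ry": 0, "rz": 0.09, "gripper": 1}, {"dx": 21, "dy": 130, "dz": 30, "rx": 0, "ry": 0, "rz": 0.12, "gripper": 1}, {"dx": 26, "dy": 155, "dz": 45, "rx": 0, "ry": 0, "rz": 0.14, "gripper": 1}, {"dx": 29, "dy": 172, "dz": 60, "rx": 0, "ry": 0, "rz": 0.149, "gripper": 1}, {"dx": 30, "dy": 180, "dz": 75, "rx": 0, "ry": 0, "rz": 0.149, "gripper": 1}, {"dx": 30, "dy": 180, "dz": 80, "rx": 0, "ry": 0, "rz": 0.149, "gripper": 1}]}}

```text
t: 2.1
eef_pos: [0.6624, 0.0553, 0.1651]
ee_rot: [-3.138, -0.002, 2.303]
force: [-0.0, -0.7, -0.4]
width: 0.0002
gripper_force: 0.0
```

```bash
python3 -c "
from h import *
todo(TH,.09)"
```

```text
d mm [ 1.1  9.3 53.1] rot [-0.0037 -0.0022  0.0041] F [-0.03 -0.73 -0.43] w 0.0001867688713117134 tip [0.6624 0.0553 0.1651] t 2.1
```

{"name": "jog_arm", "arguments": {"targets": [{"dx": 0, "dy": 3, "dz": 10, "rx": 0, "ry": 0, "rz": 0, "gripper": 1}, {"dx": 1, "dy": 6, "dz": 20, "rx": 0, "ry": 0, "rz": 0, "gripper": 1}, {"dx": 1, "dy": 9, "dz": 30, "rx": 0, "ry": 0, "rz": 0, "gripper": 1}, {"dx": 1, "dy": 9, "dz": 40, "rx": 0, "ry": 0, "rz": 0, "gripper": 1}, {"dx": 1, "dy": 9, "dz": 48, "rx": 0, "ry": 0, "rz": 0, "gripper": 1}, {"dx": 1, "dy": 9, "dz": 52, "rx": 0, "ry": 0, "rz": 0, "gripper": 1}, {"dx": 1, "dy": 9, "dz": 52, "rx": 0, "ry": 0, "rz": 0, "gripper": 1}, {"dx": 1, "dy": 9, "dz": 52, "rx": 0, "ry": 0, "rz": 0, "gripper": 1}]}}

```text
t: 2.77
eef_pos: [0.6692, 0.0604, 0.1167]
ee_rot: [-3.142, 0.0, 2.301]
force: [-0.2, -0.4, -0.3]
width: 0.0003
gripper_force: 0.0
```

Run:
```python
from h import *
f=grab("scene"); v,u=225,335
c=cv2.resize(f["frame"][150:300,250:430],None,fx=4,fy=4,interpolation=2)
cv2.imwrite("pics/near.png",cv2.cvtColor(c,cv2.COLOR_RGB2BGR))
todo(TH,.072)
```

```text
d mm [ 2.   0.4 23. ] rot [0.0005 0.0004 0.0028] F [ 0.19 -1.42 -0.09] w 0.000581654076102698 tip [0.6694 0.0605 0.117 ] t 2.8167
```

View pics/near.png

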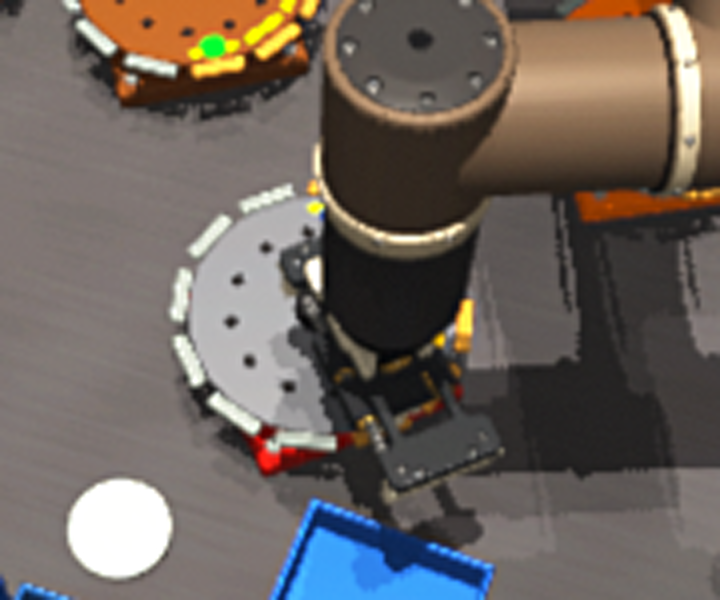

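Scene crop: the closed fingers are over segment 1 near crop px (400,430). The nut, the tray and the other stands are clear. I'll lower gently until contact.

{"name": "jog_arm", "arguments": {"targets": [{"dx": 1, "dy": 0, "dz": 6, "rx": 0, "ry": 0, "rz": 0.003, "gripper": 1}, {"dx": 2, "dy": 0, "dz": 12, "rx": 0, "ry": 0, "rz": 0.003, "gripper": 1}, {"dx": 2, "dy": 0, "dz": 16, "rx": 0, "ry": 0, "rz": 0.003, "gripper": 1}, {"dx": 2, "dy": 0, "dz": 20, "rx": 0, "ry": 0, "rz": 0.003, "gripper": 1}, {"dx": 2, "dy": 0, "dz": 22, "rx": 0, "ry": 0, "rz": 0.003, "gripper": 1}, {"dx": 2, "dy": 0, "dz": 24, "rx": 0, "ry": 0, "rz": 0.003, "gripper": 1}, {"dx": 2, "dy": 0, "dz": 26, "rx": 0, "ry": 0, "rz": 0.003, "gripper": 1}, {"dx": 2, "dy": 0, "dz": 27, "rx": 0, "ry": 0, "rz": 0.003, "gripper": 1}]}}

```text
t: 3.48
eef_pos: [0.6677, 0.0621, 0.0894]
ee_rot: [-3.141, -0.0, 2.298]
force: [-1.8, -0.3, 3.4]
width: 0.0004
gripper_force: 1.2
```

```bash
python3 -c "
from h import *
todo(TH,.066)
a=np.radians(np.arange(1,9)*3.75); print(np.c_[109*np.sin(a),-109*(1-np.cos(a)),-a].round(3).tolist())"
```

```text
d mm [-0.3  0.7  1.4] rot [-0.0003 -0.0001 -0.0002] F [-1.77 -0.28  3.41] w 0.0003622188333435928 tip [0.6677 0.0621 0.0894] t 3.4833
[[7.129, -0.233, -0.065], [14.227, -0.933, -0.131], [21.265, -2.094, -0.196], [28.211, -3.714, -0.262], [35.037, -5.785, -0.327], [41.712, -8.297, -0.393], [48.209, -11.241, -0.458], [54.5, -14.603, -0.524]]
```

{"name": "jog_arm", "arguments": {"targets": [{"dx": 7.1, "dy": -0.2, "dz": 0.5, "rx": 0, "ry": 0, "rz": -0.065, "gripper": 1}, {"dx": 14.2, "dy": -0.9, "dz": 0.5, "rx": 0, "ry": 0, "rz": -0.131, "gripper": 1}, {"dx": 21.3, "dy": -2.1, "dz": 0.5, "rx": 0, "ry": 0, "rz": -0.196, "gripper": 1}, {"dx": 28.2, "dy": -3.7, "dz": 0.5, "rx": 0, "ry": 0, "rz": -0.262, "gripper": 1}, {"dx": 35, "dy": -5.8, "dz": 0.5, "rx": 0, "ry": 0, "rz": -0.327, "gripper": 1}, {"dx": 41.7, "dy": -8.3, "dz": 0.5, "rx": 0, "ry": 0, "rz": -0.393, "gripper": 1}, {"dx": 48.2, "dy": -11.2, "dz": 0.5, "rx": 0, "ry": 0, "rz": -0.458, "gripper": 1}, {"dx": 54.5, "dy": -14.6, "dz": 0.5, "rx": 0, "ry": 0, "rz": -0.524, "gripper": 1}]}}

```text
t: 4.15
eef_pos: [0.6215, 0.0935, 0.0898]
ee_rot: [3.14, 0.002, 2.826]
force: [0.8, -0.3, 2.5]
width: 0.0005
gripper_force: 1.0
```

```bash
python3 -c "
from h import *
todo(TH+np.pi/6,.067)"
```

```text
d mm [ 0.2 -0.3  0.8] rot [0.0012 0.0021 0.0038] F [ 0.84 -0.31  2.52] w 0.00045821120116360875 tip [0.6215 0.0935 0.0898] t 4.15
```

Tracking is within 1 mm, at 2.5 N with about 4 mm of give. On to segment 3.

{"name": "jog_arm", "arguments": {"targets": [{"dx": 7.1, "dy": -0.2, "dz": 0.5, "rx": 0, "ry": 0, "rz": -0.065, "gripper": 1}, {"dx": 14.2, "dy": -0.9, "dz": 0.8, "rx": 0, "ry": 0, "rz": -0.131, "gripper": 1}, {"dx": 21.3, "dy": -2.1, "dz": 0.8, "rx": 0, "ry": 0, "rz": -0.196, "gripper": 1}, {"dx": 28.2, "dy": -3.7, "dz": 0.8, "rx": 0, "ry": 0, "rz": -0.262, "gripper": 1}, {"dx": 35, "dy": -5.8, "dz": 0.8, "rx": 0, "ry": 0, "rz": -0.327, "gripper": 1}, {"dx": 41.7, "dy": -8.3, "dz": 0.8, "rx": 0, "ry": 0, "rz": -0.393, "gripper": 1}, {"dx": 48.2, "dy": -11.2, "dz": 0.8, "rx": 0, "ry": 0, "rz": -0.458, "gripper": 1}, {"dx": 54.5, "dy": -14.6, "dz": 0.8, "rx": 0, "ry": 0, "rz": -0.524, "gripper": 1}]}}

```text
t: 4.82
eef_pos: [0.5654, 0.0969, 0.0891]
ee_rot: [3.141, 0.003, -2.933]
force: [1.1, 0.4, 2.2]
width: 0.0005
gripper_force: 1.1
```

```bash
python3 -c "
from h import *
todo(TH+np.pi/3,.067)"
```

```text
d mm [ 0.5 -0.3  0.1] rot [0.0004 0.0031 0.0044] F [1.12 0.44 2.24] w 0.000460113010705713 tip [0.5654 0.0969 0.0891] t 4.8167
```

{"name": "jog_arm", "arguments": {"targets": [{"dx": 7.1, "dy": -0.2, "dz": 0, "rx": 0, "ry": 0, "rz": -0.065, "gripper": 1}, {"dx": 14.2, "dy": -0.9, "dz": 0, "rx": 0, "ry": 0, "rz": -0.131, "gripper": 1}, {"dx": 21.3, "dy": -2.1, "dz": 0, "rx": 0, "ry": 0, "rz": -0.196, "gripper": 1}, {"dx": 28.2, "dy": -3.7, "dz": 0, "rx": 0, "ry": 0, "rz": -0.262, "gripper": 1}, {"dx": 35, "dy": -5.8, "dz": 0, "rx": 0, "ry": 0, "rz": -0.327, "gripper": 1}, {"dx": 41.7, "dy": -8.3, "dz": 0, "rx": 0, "ry": 0, "rz": -0.393, "gripper": 1}, {"dx": 48.2, "dy": -11.2, "dz": 0, "rx": 0, "ry": 0, "rz": -0.458, "gripper": 1}, {"dx": 54.5, "dy": -14.6, "dz": 0, "rx": 0, "ry": 0, "rz": -0.524, "gripper": 1}]}}

```text
t: 5.48
eef_pos: [0.515, 0.0715, 0.0891]
ee_rot: [-3.141, 0.003, -2.409]
force: [0.6, 1.3, 1.8]
width: 0.0003
gripper_force: 1.1
```

```bash
python3 -c "
from h import *
todo(TH+np.pi/2,.067)"
```

```text
d mm [0.6 0.1 0.1] rot [-0.0011  0.0031  0.0048] F [0.64 1.29 1.81] w 0.00031941152468367365 tip [0.515  0.0715 0.0891] t 5.4833
```

{"name": "jog_arm", "arguments": {"targets": [{"dx": 7.1, "dy": -0.2, "dz": 0, "rx": 0, "ry": 0, "rz": -0.065, "gripper": 1}, {"dx": 14.2, "dy": -0.9, "dz": 0, "rx": 0, "ry": 0, "rz": -0.131, "gripper": 1}, {"dx": 21.3, "dy": -2.1, "dz": 0, "rx": 0, "ry": 0, "rz": -0.196, "gripper": 1}, {"dx": 28.2, "dy": -3.7, "dz": 0, "rx": 0, "ry": 0, "rz": -0.262, "gripper": 1}, {"dx": 35, "dy": -5.8, "dz": 0, "rx": 0, "ry": 0, "rz": -0.327, "gripper": 1}, {"dx": 41.7, "dy": -8.3, "dz": 0, "rx": 0, "ry": 0, "rz": -0.393, "gripper": 1}, {"dx": 48.2, "dy": -11.2, "dz": 0, "rx": 0, "ry": 0, "rz": -0.458, "gripper": 1}, {"dx": 54.5, "dy": -14.6, "dz": 0, "rx": 0, "ry": 0, "rz": -0.524, "gripper": 1}]}}

```text
t: 6.15
eef_pos: [0.484, 0.0241, 0.089]
ee_rot: [-3.139, 0.002, -1.885]
force: [0.1, 1.4, 2.6]
width: 0.0002
gripper_force: 1.1
```

```bash
python3 -c "
from h import *
todo(TH+np.pi*4/6,.067)"
```

```text
d mm [0.2 0.4 0. ] rot [-0.0022  0.0019  0.0051] F [0.1  1.38 2.65] w 0.00022499902647515614 tip [0.484  0.0241 0.089 ] t 6.15
```

{"name": "jog_arm", "arguments": {"targets": [{"dx": 7.1, "dy": -0.2, "dz": 0, "rx": 0, "ry": 0, "rz": -0.065, "gripper": 1}, {"dx": 14.2, "dy": -0.9, "dz": 0, "rx": 0, "ry": 0, "rz": -0.131, "gripper": 1}, {"dx": 21.3, "dy": -2.1, "dz": 0, "rx": 0, "ry": 0, "rz": -0.196, "gripper": 1}, {"dx": 28.2, "dy": -3.7, "dz": 0, "rx": 0, "ry": 0, "rz": -0.262, "gripper": 1}, {"dx": 35, "dy": -5.8, "dz": 0, "rx": 0, "ry": 0, "rz": -0.327, "gripper": 1}, {"dx": 41.7, "dy": -8.3, "dz": 0, "rx": 0, "ry": 0, "rz": -0.393, "gripper": 1}, {"dx": 48.2, "dy": -11.2, "dz": 0, "rx": 0, "ry": 0, "rz": -0.458, "gripper": 1}, {"dx": 54.5, "dy": -14.6, "dz": 0, "rx": 0, "ry": 0, "rz": -0.524, "gripper": 1}]}}

```text
t: 6.82
eef_pos: [0.4806, -0.0325, 0.0888]
ee_rot: [-3.14, 0.0, -1.361]
force: [-0.2, 1.4, 1.8]
width: 0.0004
gripper_force: 1.2
```

```bash
python3 -c "
from h import *
todo(TH+np.pi*5/6,.067)"
```

```text
d mm [-0.3  0.2 -0.2] rot [-0.002   0.0003  0.0052] F [-0.16  1.41  1.83] w 0.00043681610133910684 tip [ 0.4806 -0.0325  0.0888] t 6.8167
```

Now lift straight off, slowly at first.

{"name": "jog_arm", "arguments": {"targets": [{"dx": 0, "dy": 0, "dz": -2, "rx": 0, "ry": 0, "rz": 0, "gripper": 1}, {"dx": 0, "dy": 0, "dz": -4, "rx": 0, "ry": 0, "rz": 0, "gripper": 1}, {"dx": 0, "dy": 0, "dz": -6, "rx": 0, "ry": 0, "rz": 0, "gripper": 1}, {"dx": 0, "dy": 0, "dz": -10, "rx": 0, "ry": 0, "rz": 0, "gripper": 1}, {"dx": 0, "dy": 0, "dz": -25, "rx": 0, "ry": 0, "rz": 0, "gripper": 1}, {"dx": 0, "dy": 0, "dz": -50, "rx": 0, "ry": 0, "rz": 0, "gripper": 1}, {"dx": 0, "dy": 0, "dz": -80, "rx": 0, "ry": 0, "rz": 0, "gripper": 1}, {"dx": 0, "dy": 0, "dz": -110, "rx": 0, "ry": 0, "rz": 0, "gripper": 1}]}}

```text
t: 7.48
eef_pos: [0.4792, -0.0324, 0.1994]
ee_rot: [3.14, -0.0, -1.365]
force: [1.6, -0.2, 0.2]
width: 0.0006
gripper_force: 0.0
```

{"name": "jog_arm", "arguments": {"targets": [{"dx": 15, "dy": 0, "dz": -30, "rx": 0, "ry": 0, "rz": 0, "gripper": 1}, {"dx": 40, "dy": 0, "dz": -50, "rx": 0, "ry": 0, "rz": 0, "gripper": 1}, {"dx": 70, "dy": 0, "dz": -60, "rx": 0, "ry": 0, "rz": 0, "gripper": 1}, {"dx": 100, "dy": 0, "dz": -60, "rx": 0, "ry": 0, "rz": 0, "gripper": 1}, {"dx": 130, "dy": 0, "dz": -60, "rx": 0, "ry": 0, "rz": 0, "gripper": 1}, {"dx": 150, "dy": 0, "dz": -60, "rx": 0, "ry": 0, "rz": 0, "gripper": 1}, {"dx": 155, "dy": 0, "dz": -60, "rx": 0, "ry": 0, "rz": 0, "gripper": 1}, {"dx": 155, "dy": 0, "dz": -60, "rx": 0, "ry": 0, "rz": 0, "gripper": 1}]}}

```text
t: 8.15
eef_pos: [0.5114, -0.1852, 0.258]
ee_rot: [3.141, 0.0, -1.367]
force: [0.2, -0.2, 0.6]
width: 0.0006
gripper_force: 0.0
```

Run:
```python
from h import *
f=grab("scene"); cv2.imwrite("pics/end.png",cv2.cvtColor(f["frame"],cv2.COLOR_RGB2BGR))
s=arm.get_state(); print(s["t"],s["eef_pos"],s["force"],abs(s["qd"]).max())
```

```text
8.2 [ 0.51128005 -0.18432531  0.25810352] [-0.64762142  0.07917875 -0.14189734] 0.026197974212342653
```

View pics/end.png

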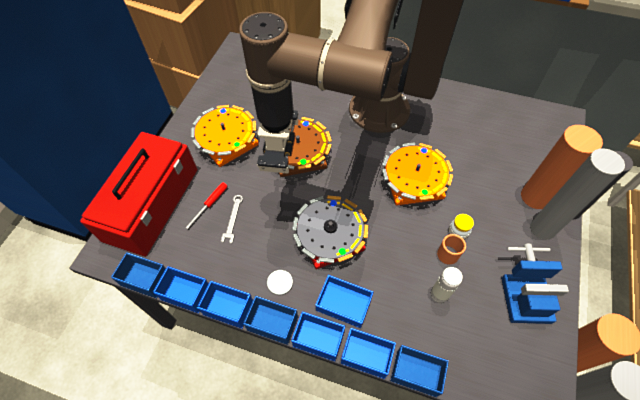

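The final view shows the blade back at rest with its nut at px (330,227). The bystanders are where they were, and the hand is clear at px (272,150), in the air.

```bash
python3 -c "
from station import arm
print(arm.job_done())"
```

```text
the job is handed in; nothing more can be done
None
```

I slid the closed fingertips along all six marked segments in order, green dot to blue dot, with readings of about 2–3.4 N and 4–5 mm of give. I then lifted the hand clear; the final picture shows the nut and everything else in place, and I handed the job in at about 8 s.

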